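# Hold a sample vial down in a touch-start vortex mixer

## Robot

A 6-joint arm with a two-finger parallel gripper is mounted at the origin on a cart in front of the work surface, level with it; the furniture and walls round the work are solid. World frame = base frame: x ahead of the robot, y to its left, z up, the work surface at z = 0. Lengths are in mm, angles in rad, forces in N, time in s.
With the tool pointing down it reaches from about 425 to 925 mm from the base axis. Payload 12.5 kg.
Tool frame: the origin (TCP) lies between the finger pads; the fingertips stand 17 mm ahead of it and the grasp point (between the pads) lies 2 mm behind it (manip.finger_overhang is the distance from the TCP to the fingertips, in mm); z points along the fingers, y is the line along which they close (so a half turn about z gives the same grasp; the last joint's range is limited). The gripper opens to 85 mm and grips with 20 to 120 N. Pads are 22 mm wide; open, the fingers measure 114 mm over their backs; the gripper's body (76 mm by 85 mm) begins 54 mm behind the grasp point. The pads swing forward as they close: fully open they stand 13 mm farther back than shut.
Start: joints at [1.24, 0.491, 1.559, -0, 1.092, -0.106], TCP at [139.301, 609.297, 210.927] pointing down, gripper open.
Joint ranges: [-3.1, 3.1], [-0.84, 2.19], [0.05, 2.79], [-1.13, 4.28], [0.06, 2.93], [-2.69, 2.69]. Speed limits (rad/s): [2.22, 2.22, 2.79, 3.14, 3.14, 3.14].

## Interface

Orientations are given as [roll, pitch, yaw] about the fixed x, y, z axes, in that order (R = Rz(yaw) Ry(pitch) Rx(roll)).
In Python, from bench import sensors, imaging, finish_job, manip gives the robot as it stands. The module is installed in compiled form; this text tells all that it offers.
- The arm moves only by the tool play_rows, never from a script. Its argument "deltas" is a list of rows, each an object of numbers: "dx", "dy", "dz": the shift along the tool's x, y, z in m; "wx", "wy", "wz": the turn, a rotation vector about the tool's x, y, z in rad. In form: [{"dx": .., "dy": .., "dz": .., "wx": .., "wy": .., "wz": ..}, ...]. A call has 1 to 10 rows; each row shifts and turns the commanded pose from where the row before left it, along the tool's axes as they then stand; what a row does not reach is not made up. A row lasts 1/12 s, in which the tool goes at most 41.7 mm and 7.16 degrees, less where a joint would pass 70% of its speed; a pose out of reach is approached as far as the arm can. A call with a gripper value outside its range is refused whole. "gripper" is the opening, from -1 (shut) to 1 (fully open), set as the call begins (left out, the last holds). The fingers move at their own pace and stop on an object; "squeeze" is the grip in N (left out, the last holds). Time passes only in rows, so rows that do not move let the fingers close. It gives the time, the measured TCP pose, the force, the opening and the grip force at its end, in the units of the state.
- sensors.observe(): the state, without advancing time (a new reading comes with each control period).
- imaging.read_camera(name): name is "scene" or "top" or "wrist"; returns (picture, depth): 400x640x3 uint8, blue, green, red; 400x640 float32, mm along the optical axis (not along the pixel's ray), 0 where there is no reading.
- imaging.camera_params(name): a dict with "camera_matrix" (3x3 intrinsics, pixels), "k1" (the pictures are not rectified: a ray, as slopes to the right and down, at radius r is drawn at 1 + k1 r^2 times it, then the intrinsics apply), "world_from_camera" (4x4, takes a point from camera to world coordinates); the wrist camera has in their place "mount" (4x4, takes a point from camera to tool coordinates, whose origin is the TCP and whose axes are the flange's). Camera axes: x right, y down, z forward; pixel columns grow to the right and rows downward; lengths in mm; the calibration is good to about 2 mm. A picture is of the moment at which its call begins: read the wrist's pose just before it. camera_params takes no time and is no camera call.
- finish_job(): hands the job in; it is judged then, once.
Trained networks look in the newest picture that a camera, given by its name, has taken for a name from the list of things; names that differ only in an ending like _2 or _b are one class to them, and where a whole thing is asked for, a point or a joint stands for the part that bears it (a point fixed in the world has none). Each returns a list of dicts, best first, with "conf" (0 to 1); they miss things now and then, are a little off and sometimes report something else, mostly with a low value. They report only what shows in the picture. A call takes as long as a camera call. They do not tell look-alikes from the thing itself.
- imaging.spot_in(camera, thing): "centre" ([x, y, z] in mm, in world coordinates, good to about 4 mm: the middle of the surface that is visible of it).
- imaging.regions_of(camera, thing): "pixels" (400x640 bool, what is visible of it).
The state is a dict: "time": time; "qpos": joint angles; "dq": joint speeds; "joint_torque": joint torques, N m; "position": TCP position; "ee_rot": TCP orientation; "wrist_force": force on the tool from outside, world axes, zero at the start; "ft_torque": the same for the moment, N m; "grip_width": opening from 0.0 (shut) to 1.0 (fully open); "finger_force": force on a finger pad.
Only numpy, scipy, OpenCV 4.12 (cv2) and the standard library are available. Lean on these libraries where they do the work, as an engineer would, in place of code of your own. Each camera call takes 0.05 s, during which the arm holds its last target. There are 200 camera calls.

## Task

Mix the sample: first press the mixer's rocker switch over to its right-hand side so that it will start by touch, then take the vial that stands apart from the row of three out of the rack and stand its foot in the rubber cup on top of the mixer. Push the sprung cup about half way down (5 mm of its 10 mm) with the upright vial, never down to its stop, keep it there for at least three seconds, and finish while you are still holding the vial pressed down like that; leave the other vials in the rack.

Things in the scene. Friction and masses are not known exactly. Their poses are not given: they have to be found in the camera images.
- mixer: Cordless bench vortex mixer, white, fast on the table: 167 mm deep (its x), 124 wide (y), 133 high. Origin: middle of its underside, z up; front is -x, towards the robot within 0.35 rad. Rear block, flat top at z = 88 mm, carries the cup at x = +36, y = 0. In front a panel slopes from x = -10, z = 67 mm down to x = -85, z = 32 mm: black rocker on its right, unused dial, 16 mm high, on its left.
- mixer_rocker (a joint): Rocker switch, rad, 0 to 0.4; axis runs up the panel's slope through mixer x = -48, y = -26, z = 51 mm. About 0: off, right half standing up; 0.4: fully over to the right (touch start). Rocker 31 mm long (left to right), 21 wide; pressing its right half with 4 to 6 N brings the right end from 11 down to 5 mm above the panel; it stays where it is left.
- rocker_right (a point): Point on the top face of the rocker's right half, 12 mm right (-y of the mixer) of its axis and 3 mm short of its right end; at first 11 mm off the panel. Moves with the rocker; its x axis runs up the panel's slope (25 degrees).
- mixer_cup (a joint): How far the cup is pressed down, in m, 0 (up) to 0.010 (at its stop). The spring pushes up with about 2.4 N at the start of the travel, 5.4 N at half travel and 8.4 N at the stop.
- cup_floor (a point): Middle of the inner floor of the black rubber cup, 118 mm above the table with the cup up; goes down with it. Axes as the mixer's, z up. The cup is open upward, 15 mm deep, 33 mm wide inside at the rim and 21 mm at the floor; its rim is 42 mm across outside and stands 133 mm above the table.
- vial: The vial to mix: closed round screw-cap vial, diameter 17 mm, 66 mm high, cap 17.6 mm in diameter from 54 to 66 mm, flat foot, about 20 g. It stands apart from the row of three, second place from one end (y = -35 mm in the rack), an empty place on both sides. Origin: middle of its foot, z up along the vial.
- rack: Loose sheet rack, 40 mm (x) by 151 mm (y), its two end walls 52 mm high. Origin: middle of its underside, z up; yaw within 0.5 rad. Six places along y, 23.5 mm apart, at -58.75 to +58.75 mm. Vials stand on its 5 mm floor in openings of 22 by 20 mm in two sheets, the upper with its top at 46 mm: a vial stands out 25 mm above that.
- other_vial_1: One of the three other vials, same size, at y = +12 mm in the rack. Origin: middle of its foot, z along it. To be left there.
- other_vial_2: Another, at y = +35 mm in the rack.
- other_vial_3: Another, at y = +59 mm in the rack.
Mind the look-alikes: they are no part of the job. What is shaped like the other_vial_2 but orange is not meant.

How it is judged:
By the outcome, as a careful person would: the job done as asked, in the order asked, and still so for the second after the job is handed in, while the arm keeps its last pose, push and grip.
It also fails if it takes over 54 s, if anything falls off the work surface, if the arm or the gripper's body presses on something with over 40 N, if the wrist force passes 120 N, or if a joint passes its speed limit or range.

## Working session

There is one attempt and no reset: what is moved stays moved. The work goes in short steps, Python scripts to look and compute and a tool call to move; the robot and the scene stay as the last step left them, time stands still between calls to the robot, and variables do not carry over. Pictures are saved under pics/ and viewed, at most 10 in all, crops included, and the job is handed in when it is done.

Besides the shell and the picture viewer there is one more tool, called as name(argument=value, ...) on one line, values as JSON. play_rows: Moves the arm, as the interface text tells. Its arguments: {"type":"object","properties":{"deltas":{"type":"array","items":{"type":"object","properties":{"dx":{"type":"number"},"dy":{"type":"number"},"dz":{"type":"number"},"wx":{"type":"number"},"wy":{"type":"number"},"wz":{"type":"number"}}}},"gripper":{"type":"number"},"squeeze":{"type":"number"}},"required":["deltas"]}

```bash
mkdir -p pics; cat > h.py <<'E'
import numpy as np, cv2
from bench import sensors, imaging, finish_job, manip
from scipy.spatial.transform import Rotation as R
def T_tool():
    s=sensors.observe(); T=np.eye(4); T[:3,:3]=R.from_euler('xyz',s['ee_rot']).as_matrix(); T[:3,3]=s['position']; return T
def wfc(name,T=None):
    p=imaging.camera_params(name)
    return np.array(p['world_from_camera']) if 'world_from_camera' in p else (T if T is not None else T_tool())@np.array(p['mount'])
def cloud(name,depth,T=None):
    p=imaging.camera_params(name);K=np.array(p['camera_matrix']);k=p['k1']
    v,u=np.mgrid[0:400,0:640].astype(float)
    pts=cv2.undistortPoints(np.stack([u.ravel(),v.ravel()],1)[:,None],K,np.array([k,0,0,0,0.]))[:,0]
    d=depth.reshape(-1,1)
    c=np.hstack([pts*d,d]);W=wfc(name,T)
    return (c@W[:3,:3].T+W[:3,3]).reshape(400,640,3)
E
python3 - <<'E'
from h import *
s=sensors.observe();print(s,manip.finger_overhang)
for n in ['scene','top','wrist']:
    T=T_tool();im,d=imaging.read_camera(n);cv2.imwrite(f'pics/{n}0.png',im);np.savez(f'/tmp/{n}.npz',im=im,d=d,T=T)
    P=cloud(n,d,T); print(n,np.nanmin(P[d>0],0),np.nanmax(P[d>0],0))
    for t in ['vial','mixer','rack','rocker_right','cup_floor','mixer_rocker']:
        try: print(t,[(np.round(x['centre']).tolist(),round(x['conf'],2)) for x in imaging.spot_in(n,t)])
        except Exception as e: print(t,e)
a=cv2.vconcat([cv2.imread('pics/scene0.png'),cv2.imread('pics/top0.png')]);cv2.imwrite('pics/both0.png',cv2.resize(a,(480,600)))
E
```

```text
{'time': 0.0, 'qpos': array([ 1.24043181e+00,  4.91587614e-01,  1.55950444e+00, -1.41664085e-06,
        1.09168615e+00, -1.05598858e-01]), 'dq': array([ 6.22597829e-04, -2.63297506e-03, -1.37745228e-03, -3.42247132e-04,
       -5.67375550e-04, -2.12137769e-05]), 'joint_torque': array([-1.57354887e-03, -6.18451524e+01, -2.61602730e+01, -1.57739014e-04,
        3.97895448e-03,  4.84461111e-06]), 'position': array([139.18759589, 609.02577416, 210.29138673]), 'ee_rot': array([-3.14041357e+00, -1.23710936e-04,  2.91682758e+00]), 'wrist_force': array([-0.0933966 , -0.40787184,  0.35432125]), 'ft_torque': array([-0.02303315, -0.00181452,  0.02516304]), 'finger_force': 0.0, 'grip_width': 0.9976493610713718} 17.0
scene [-104.92486738 -705.08060798 -785.4256501 ] [1088.64793852 1148.61197703  446.15459751]
vial [([504.0, 146.0, 53.0], 0.55)]
mixer [([526.0, -180.0, 57.0], 0.76)]
rack [([496.0, 172.0, 25.0], 0.8)]
rocker_right [([499.0, -205.0, 59.0], 0.68)]
cup_floor [([584.0, -175.0, 127.0], 0.74)]
mixer_rocker [([502.0, -205.0, 56.0], 0.69)]
top [ -285.28797026 -1513.76329155  -788.26688676] [1086.83158291 1178.13679599  537.10381471]
vial [([549.0, -166.0, 68.0], 0.56), ([511.0, 146.0, 67.0], 0.48)]
mixer [([548.0, -165.0, 68.0], 0.67)]
rack [([500.0, 178.0, 43.0], 0.9), ([502.0, -203.0, 55.0], 0.23)]
rocker_right [([504.0, -204.0, 55.0], 0.56)]
cup_floor [([582.0, -175.0, 127.0], 0.57)]
mixer_rocker []
wrist [-438.39191904 -606.0476518  -783.85953823] [1053.21458426 1124.50105643  326.19349203]
vial []
mixer []
rack []
rocker_right []
cup_floor []
mixer_rocker []
```

View pics/top0.png

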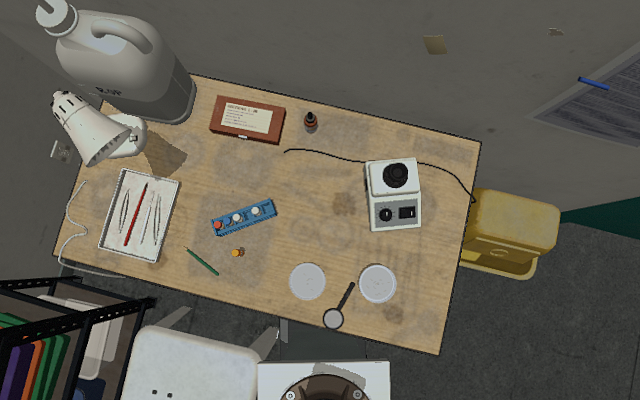

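View pics/scene0.png

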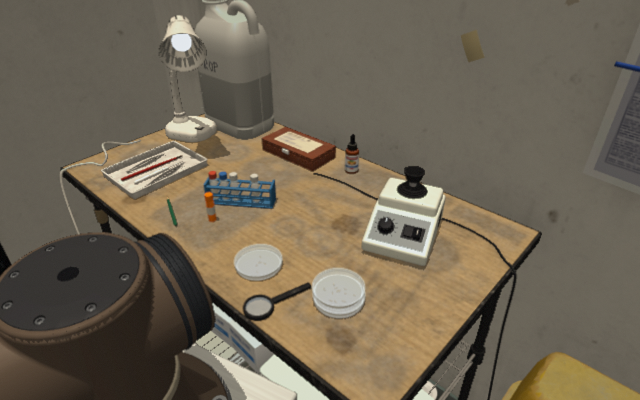

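The top view shows the mixer at about (395,195): cup at (398,174), rocker at (406,212). The rack is at (244,217), with the lone white-capped vial at (257,211) and the row of three on its left. The orange look-alike vial stands in front of the rack at (237,252).

```bash
python3 - <<'E'
from h import *
for n in ['top','scene']:
    f=np.load(f'/tmp/{n}.npz');im,d,T=f['im'],f['d'],f['T'];P=cloud(n,d,T)
    x,y,z=P[...,0],P[...,1],P[...,2]
    near=(np.hypot(x-548,y+170)<140)&(d>0)
    m=near&(abs(z-88)<5)
    r=cv2.minAreaRect(P[m][:,:2].astype(np.float32));print(n,'top88',m.sum(),np.median(z[m]),r)
    m=near&(z>20)
    r=cv2.minAreaRect(P[m][:,:2].astype(np.float32));print('all',r)
    m=near&(z>128)&(z<140)
    if m.sum()>4: print('rim',m.sum(),P[m].min(0),P[m].max(0),cv2.minEnclosingCircle(P[m][:,:2].astype(np.float32)))
    m=near&(z>105)
    print('cupall',m.sum(),cv2.minEnclosingCircle(P[m][:,:2].astype(np.float32)))
    nr=(np.hypot(x-500,y-172)<110)&(d>0)
    m=nr&(abs(z-46)<5)
    print('rack',m.sum(),cv2.minAreaRect(P[m][:,:2].astype(np.float32)))
    m=(nr&(z>63)&(z<78)).astype(np.uint8)
    k,l,st,c=cv2.connectedComponentsWithStats(m)
    for i in range(1,k):
        q=P[l==i];print('cap',len(q),np.median(q,0).round(1),q.min(0).round(),q.max(0).round(),im[l==i].mean(0).round())
E
```

```text
top top88 1103 89.36037772758925 ((583.3112182617188, -173.8507080078125), (78.39852905273438, 113.82796478271484), 4.263354778289795)
all ((548.4673461914062, -176.00582885742188), (167.713134765625, 125.00232696533203), 4.566442012786865)
rim 156 [ 566.65860963 -193.86801258  128.00880959] [ 605.7746304  -153.17881771  137.97466625] ((585.9415893554688, -173.9821014404297), 20.84639549255371)
cupall 274 ((585.9415893554688, -173.9821014404297), 20.84639549255371)
rack 524 ((471.49786376953125, 171.86212158203125), (104.59051513671875, 150.67987060546875), 19.29114532470703)
cap 47 [513.  150.2  71.9] [506. 142.  64.] [520. 158.  75.] [164. 175. 173.]
cap 50 [497.3 194.2  72.6] [490. 186.  64.] [504. 202.  76.] [162. 172. 171.]
cap 49 [490.1 215.6  72.7] [481. 208.  65.] [498. 225.  77.] [142. 100.  60.]
cap 49 [481.7 238.6  72.9] [473. 231.  63.] [489. 247.  75.] [ 55.  75. 166.]
cap 45 [416.6 197.4  68. ] [407. 190.  64.] [424. 204.  72.] [ 48. 134. 181.]
scene top88 948 85.93159817938246 ((579.7093505859375, -173.86773681640625), (76.22050476074219, 111.43721008300781), 5.0153436
[... 151 characters left out ...]
3  128.04575168] [ 603.72423558 -153.34979692  132.66262769] ((582.7902221679688, -173.11734008789062), 21.132999420166016)
cupall 294 ((582.7902221679688, -173.11734008789062), 21.132999420166016)
rack 559 ((490.79815673828125, 176.10137939453125), (102.2876205444336, 150.92971801757812), 42.306617736816406)
cap 45 [476.2 238.9  68.6] [470. 232.  63.] [487. 249.  72.] [ 42.  64. 149.]
cap 44 [484.5 216.3  68.5] [479. 210.  63.] [495. 227.  72.] [111.  82.  56.]
cap 47 [493.1 194.2  68.4] [487. 187.  63.] [503. 202.  71.] [130. 149. 158.]
cap 46 [508.5 150.1  68.2] [502. 143.  63.] [518. 160.  72.] [132. 150. 159.]
cap 28 [413.6 198.2  64.2] [406. 193.  63.] [422. 205.  66.] [ 13. 108. 209.]
```

play_rows(deltas=[{"wz":0.1},{"wz":0.1},{"wz":0.1},{"wz":0.1},{"wz":0.1},{"wz":0.1},{"wz":0.1},{"wz":0.1},{"wz":0.1},{"wz":0.1}], gripper=-1, squeeze=30)

```text
invalid input at $.deltas[0]: expected keys dx, dy, dz, wx, wy, wz
```

play_rows(deltas=[{"dx":-0.038,"dy":0.012},{"dx":-0.038,"dy":0.012},{"dx":-0.038,"dy":0.012},{"dx":-0.038,"dy":0.012},{"dx":-0.038,"dy":0.012},{"dx":-0.038,"dy":0.012},{"dx":-0.038,"dy":0.012},{"dx":-0.038,"dy":0.012},{"dx":-0.038,"dy":0.012},{"dx":-0.038,"dy":0.012}])

```text
invalid input at $.deltas[0]: expected keys dx, dy, dz, wx, wy, wz
```

play_rows(deltas=[{"dx":-0.038,"dy":0.012},{"dx":-0.038,"dy":0.012},{"dx":-0.038,"dy":0.012},{"dx":-0.038,"dy":0.012},{"dx":0}])

```text
invalid input at $.deltas[0]: expected keys dx, dy, dz, wx, wy, wz
```

play_rows(deltas=[{"dx":0,"dy":0,"dz":0,"wx":0,"wy":0,"wz":0.1},{"dx":0,"dy":0,"dz":0,"wx":0,"wy":0,"wz":0.1},{"dx":0,"dy":0,"dz":0,"wx":0,"wy":0,"wz":0.1},{"dx":0,"dy":0,"dz":0,"wx":0,"wy":0,"wz":0.1},{"dx":0,"dy":0,"dz":0,"wx":0,"wy":0,"wz":0.1},{"dx":0,"dy":0,"dz":0,"wx":0,"wy":0,"wz":0.1},{"dx":0,"dy":0,"dz":0,"wx":0,"wy":0,"wz":0.1},{"dx":0,"dy":0,"dz":0,"wx":0,"wy":0,"wz":0.1},{"dx":0,"dy":0,"dz":0,"wx":0,"wy":0,"wz":0.1},{"dx":0,"dy":0,"dz":0,"wx":0,"wy":0,"wz":0.1}], gripper=-1, squeeze=30)

```text
time: 1.88
position: [139.3, 609.3, 210.9]
ee_rot: [3.142, -0.0, 1.912]
wrist_force: [0.4, 0.4, 0.8]
grip_width: -0.001
finger_force: 0.0
```

play_rows(deltas=[{"dx":-0.038,"dy":0.012,"dz":0,"wx":0,"wy":0,"wz":0},{"dx":-0.038,"dy":0.012,"dz":0,"wx":0,"wy":0,"wz":0},{"dx":-0.038,"dy":0.012,"dz":0,"wx":0,"wy":0,"wz":0},{"dx":-0.038,"dy":0.012,"dz":0,"wx":0,"wy":0,"wz":0},{"dx":-0.038,"dy":0.012,"dz":0,"wx":0,"wy":0,"wz":0},{"dx":-0.038,"dy":0.012,"dz":0,"wx":0,"wy":0,"wz":0},{"dx":-0.038,"dy":0.012,"dz":0,"wx":0,"wy":0,"wz":0},{"dx":-0.038,"dy":0.012,"dz":0,"wx":0,"wy":0,"wz":0},{"dx":-0.038,"dy":0.012,"dz":0,"wx":0,"wy":0,"wz":0},{"dx":-0.038,"dy":0.012,"dz":0,"wx":0,"wy":0,"wz":0}])

```text
time: 2.72
position: [381.9, 290.8, 211.2]
ee_rot: [3.141, -0.0, 1.917]
wrist_force: [1.3, 0.7, 0.4]
grip_width: 0.0
finger_force: 0.0
```

play_rows(deltas=[{"dx":-0.038,"dy":0.012,"dz":0,"wx":0,"wy":0,"wz":0},{"dx":-0.038,"dy":0.012,"dz":0,"wx":0,"wy":0,"wz":0},{"dx":-0.038,"dy":0.012,"dz":0,"wx":0,"wy":0,"wz":0},{"dx":-0.02,"dy":0.006,"dz":0,"wx":0,"wy":0,"wz":0},{"dx":0,"dy":0,"dz":0,"wx":0,"wy":0,"wz":0}])

```text
time: 3.13
position: [468.3, 177.7, 210.9]
ee_rot: [3.141, 0.001, 1.913]
wrist_force: [-0.4, -0.2, -0.2]
grip_width: -0.002
finger_force: 0.0
```

```bash
python3 - <<'E'
from h import *
T=T_tool();s=sensors.observe();print(s['time'],s['position'],s['ee_rot'],s['grip_width'])
im,d=imaging.read_camera('wrist');cv2.imwrite('pics/w1.png',im);np.savez('/tmp/w1.npz',im=im,d=d,T=T)
print(imaging.camera_params('wrist'))
for t in ['vial','rack']: print(t,[(np.round(x['centre']).tolist(),round(x['conf'],2)) for x in imaging.spot_in('wrist',t)])
P=cloud('wrist',d,T);x,y,z=P[...,0],P[...,1],P[...,2]
m=((np.hypot(x-500,y-172)<130)&(d>0)&(z>63)&(z<80)).astype(np.uint8)
k,l,st,c=cv2.connectedComponentsWithStats(m)
for i in range(1,k):
    q=P[l==i]
    if len(q)>30:print('cap',len(q),np.median(q,0).round(1),q.min(0).round(),q.max(0).round(),im[l==i].mean(0).round(),c[i].round())
E
```

```text
3.1333 [468.34389409 177.71976121 210.89622407] [3.14079726e+00 5.11184879e-04 1.91301372e+00] -0.0018695479074337367
{'camera_matrix': array([[346.11079779,   0.        , 318.45597193],
       [  0.        , 346.11079779, 204.32999827],
       [  0.        ,   0.        ,   1.        ]]), 'k1': 0.0026356415779172754, 'mount': array([[-3.04368145e-04, -9.64320498e-01, -2.64737389e-01,
         6.66243471e+01],
       [ 9.99999889e-01, -3.88590421e-04,  2.65763734e-04,
         5.33664105e-01],
       [-3.59155830e-04, -2.64737279e-01,  9.64320509e-01,
        -1.61626301e+02],
       [ 0.00000000e+00,  0.00000000e+00,  0.00000000e+00,
         1.00000000e+00]])}
vial [([512.0, 158.0, 68.0], 0.84)]
rack [([504.0, 175.0, 48.0], 0.87)]
cap 330 [481.9 239.9  70. ] [474. 231.  63.] [491. 248.  72.] [ 85. 111. 228.] [357. 125.]
cap 299 [416.9 198.8  65. ] [408. 190.  63.] [425. 207.  67.] [ 44. 111. 202.] [270. 144.]
cap 321 [489.9 218.1  70. ] [482. 210.  63.] [498. 226.  72.] [125.  94.  72.] [356. 152.]
cap 302 [497.7 196.2  70.1] [490. 188.  63.] [507. 204.  72.] [142. 156. 162.] [356. 178.]
cap 285 [512.7 152.8  70.1] [505. 144.  63.] [521. 160.  72.] [138. 152. 158.] [354. 227.]
```

View pics/w1.png

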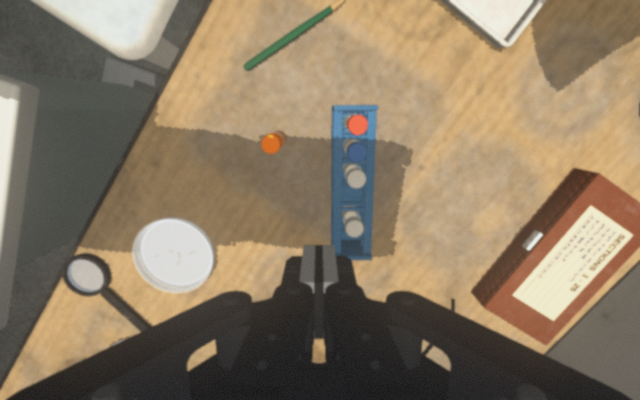

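The wrist view shows the lone vial's cap at (354,227), third from the row at (356,125–178), so it agrees with the map: (513,152). Next, the rocker.

play_rows(deltas=[{"dx":-0.039,"dy":-0.006,"dz":0,"wx":0,"wy":0,"wz":0.027},{"dx":-0.039,"dy":-0.006,"dz":0,"wx":0,"wy":0,"wz":0.027},{"dx":-0.039,"dy":-0.006,"dz":0,"wx":0,"wy":0,"wz":0.027},{"dx":-0.039,"dy":-0.006,"dz":0,"wx":0,"wy":0,"wz":0.027},{"dx":-0.039,"dy":-0.006,"dz":0,"wx":0,"wy":0,"wz":0.027},{"dx":-0.039,"dy":-0.006,"dz":0,"wx":0,"wy":0,"wz":0.027},{"dx":-0.039,"dy":-0.006,"dz":0,"wx":0,"wy":0,"wz":0.027},{"dx":-0.039,"dy":-0.006,"dz":0,"wx":0,"wy":0,"wz":0.027},{"dx":-0.039,"dy":-0.006,"dz":0,"wx":0,"wy":0,"wz":0.027},{"dx":-0.039,"dy":-0.006,"dz":0,"wx":0,"wy":0,"wz":0.027}])

```text
time: 4.12
position: [494.3, -212.2, 211.0]
ee_rot: [3.141, -0.0, 1.647]
wrist_force: [1.6, 0.8, -0.1]
grip_width: 0.004
finger_force: 0.0
```

play_rows(deltas=[{"dx":-0.03,"dy":0,"dz":0,"wx":0,"wy":0,"wz":0},{"dx":-0.01,"dy":0,"dz":0,"wx":0,"wy":0,"wz":0},{"dx":0,"dy":0,"dz":0,"wx":0,"wy":0,"wz":0}])

```text
time: 4.37
position: [497.5, -252.4, 210.6]
ee_rot: [-3.142, -0.0, 1.646]
wrist_force: [-0.8, 0.6, 0.6]
grip_width: -0.005
finger_force: 0.0
```

```bash
python3 - <<'E'
from h import *
T=T_tool();s=sensors.observe();print(s['time'],s['position'],s['ee_rot'],s['grip_width'])
im,d=imaging.read_camera('wrist');cv2.imwrite('pics/w2.png',im);np.savez('/tmp/w2.npz',im=im,d=d,T=T)
for t in ['rocker_right','mixer','cup_floor']: print(t,[(np.round(x['centre']).tolist(),round(x['conf'],2)) for x in imaging.spot_in('wrist',t)])
P=cloud('wrist',d,T);x,y,z=P[...,0],P[...,1],P[...,2]
rg=imaging.regions_of('wrist','mixer_rocker')
if rg:
    m=rg[0]['pixels'];q=P[m&(d>0)];v,u=np.nonzero(m);print('rocker',len(q),q.min(0),q.max(0),q.mean(0),u.mean(),v.mean());print(cv2.minAreaRect(q[:,:2].astype(np.float32)))
near=(np.hypot(x-546,y+176)<140)&(d>0)
for lo,hi in [(84,93),(15,95),(128,140)]:
    m=near&(z>lo)&(z<hi);print(lo,m.sum(),np.median(z[m]),cv2.minAreaRect(P[m][:,:2].astype(np.float32)))
E
```

```text
4.3667 [ 497.53465167 -252.39922235  210.6025194 ] [-3.14156090e+00 -1.06055224e-04  1.64581113e+00] -0.0049485832112551925
rocker_right [([504.0, -208.0, 53.0], 0.94)]
mixer [([545.0, -175.0, 86.0], 0.77)]
cup_floor [([588.0, -173.0, 126.0], 0.55)]
rocker 741 [ 492.4945049  -221.17997272   47.83100707] [ 512.38792507 -189.78884412   62.54250559] [ 502.69034382 -205.21226045   54.8119433 ] 327.34274193548384 132.51612903225808
((502.78497314453125, -205.44276428222656), (19.77741813659668, 31.156450271606445), 1.8884779214859009)
84 9236 86.65679992752305 ((583.3789672851562, -174.44583129882812), (75.13045501708984, 110.91436767578125), 4.6804704666137695)
15 23939 65.05607292127951 ((548.385009765625, -176.947021484375), (166.60484313964844, 124.2669677734375), 4.380290508270264)
128 1473 131.2401239505514 ((585.7807006835938, -174.2687530517578), (40.74941635131836, 40.579063415527344), 55.544105529785156)
```

View pics/w2.png

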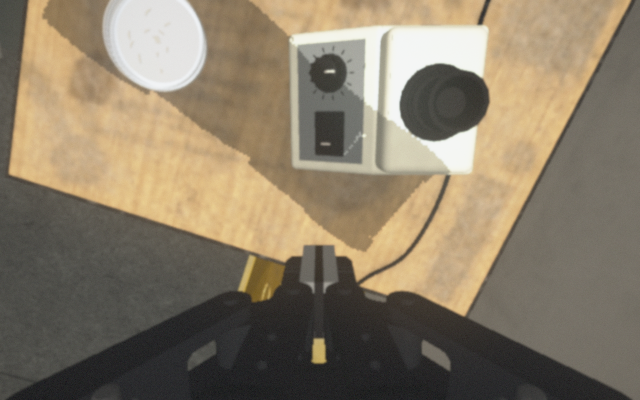

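The wrist view shows the rocker at (328,132), the dial at (328,72) and the cup at (445,100), all matching the geometry. I'll press the right half with closed fingertips.

play_rows(deltas=[{"dx":0.028,"dy":0.0045,"dz":0,"wx":0,"wy":0,"wz":0},{"dx":0,"dy":0,"dz":0.038,"wx":0,"wy":0,"wz":0},{"dx":0,"dy":0,"dz":0.038,"wx":0,"wy":0,"wz":0},{"dx":0,"dy":0,"dz":0.034,"wx":0,"wy":0,"wz":0},{"dx":0,"dy":0,"dz":0.01,"wx":0,"wy":0,"wz":0},{"dx":0,"dy":0,"dz":0,"wx":0,"wy":0,"wz":0}])

```text
time: 5.12
position: [498.9, -221.9, 89.1]
ee_rot: [-3.138, -0.003, 1.648]
wrist_force: [-0.7, -0.0, -0.0]
grip_width: 0.001
finger_force: 0.0
```

play_rows(deltas=[{"dx":0,"dy":0,"dz":0.005,"wx":0,"wy":0,"wz":0},{"dx":0,"dy":0,"dz":0.003,"wx":0,"wy":0,"wz":0},{"dx":0,"dy":0,"dz":0,"wx":0,"wy":0,"wz":0}])

```text
time: 5.37
position: [500.2, -223.5, 83.9]
ee_rot: [3.14, 0.001, 1.647]
wrist_force: [0.6, -0.9, 0.3]
grip_width: 0.0
finger_force: 0.0
```

play_rows(deltas=[{"dx":0,"dy":0,"dz":0.002,"wx":0,"wy":0,"wz":0},{"dx":0,"dy":0,"dz":0.002,"wx":0,"wy":0,"wz":0},{"dx":0,"dy":0,"dz":0,"wx":0,"wy":0,"wz":0}])

```text
time: 5.62
position: [499.7, -223.4, 79.1]
ee_rot: [3.141, 0.0, 1.647]
wrist_force: [1.2, -1.1, -0.3]
grip_width: -0.003
finger_force: 0.0
```

play_rows(deltas=[{"dx":0,"dy":0,"dz":0.002,"wx":0,"wy":0,"wz":0},{"dx":0,"dy":0,"dz":0,"wx":0,"wy":0,"wz":0}])

```text
time: 5.78
position: [499.6, -223.3, 76.8]
ee_rot: [-3.142, -0.0, 1.647]
wrist_force: [-0.0, 0.4, 0.5]
grip_width: -0.002
finger_force: 0.0
```

play_rows(deltas=[{"dx":0,"dy":0,"dz":0.002,"wx":0,"wy":0,"wz":0},{"dx":0,"dy":0,"dz":0,"wx":0,"wy":0,"wz":0}])

```text
time: 5.95
position: [499.6, -223.2, 74.6]
ee_rot: [-3.141, -0.0, 1.647]
wrist_force: [-0.1, 0.6, 0.5]
grip_width: -0.001
finger_force: 0.0
```

play_rows(deltas=[{"dx":0,"dy":0,"dz":-0.01,"wx":0,"wy":0,"wz":0},{"dx":0.006,"dy":0,"dz":0,"wx":0,"wy":0,"wz":0},{"dx":0,"dy":0,"dz":0.004,"wx":0,"wy":0,"wz":0},{"dx":0,"dy":0,"dz":0.002,"wx":0,"wy":0,"wz":0},{"dx":0,"dy":0,"dz":0,"wx":0,"wy":0,"wz":0}])

```text
time: 6.37
position: [499.0, -217.0, 78.4]
ee_rot: [-3.141, -0.0, 1.647]
wrist_force: [0.0, 0.2, -0.0]
grip_width: -0.001
finger_force: 0.0
```

```bash
python3 - <<'E'
from h import *
T=T_tool();s=sensors.observe();print(s['time'],s['position'],s['wrist_force'])
im,d=imaging.read_camera('wrist');a=cv2.resize(im[150:350,220:420],(400,400),interpolation=cv2.INTER_CUBIC)
im,d=imaging.read_camera('scene');b=cv2.resize(im[170:270,350:450],(400,400),interpolation=cv2.INTER_CUBIC)
cv2.imwrite('pics/p3.png',np.hstack([a,b]))
E
```

```text
6.3667 [ 498.99742932 -217.03313351   78.3519104 ] [ 0.0133628   0.24385302 -0.04877073]
```

View pics/p3.png

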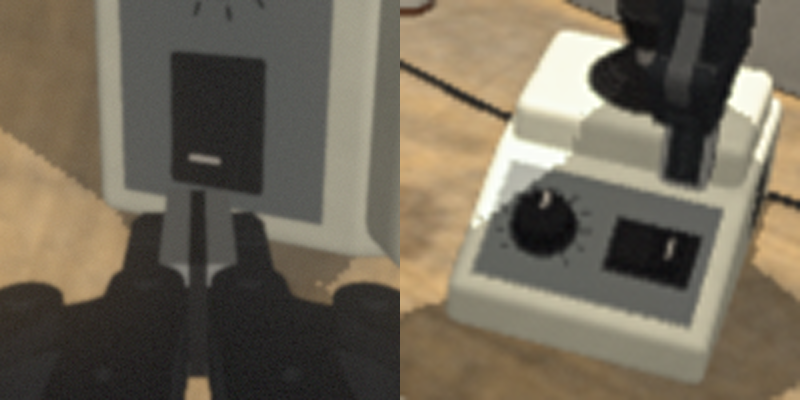

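The fingertips are closed and still just above the rocker's right end, with no contact. I'll keep going down.

play_rows(deltas=[{"dx":0,"dy":0,"dz":0.002,"wx":0,"wy":0,"wz":0},{"dx":0,"dy":0,"dz":0.002,"wx":0,"wy":0,"wz":0},{"dx":0,"dy":0,"dz":0,"wx":0,"wy":0,"wz":0}])

```text
time: 6.72
position: [499.0, -217.3, 74.4]
ee_rot: [-3.141, -0.0, 1.647]
wrist_force: [-0.2, -0.2, -0.6]
grip_width: 0.005
finger_force: 0.0
```

play_rows(deltas=[{"dx":0,"dy":0,"dz":0.002,"wx":0,"wy":0,"wz":0},{"dx":0,"dy":0,"dz":0,"wx":0,"wy":0,"wz":0}])

```text
time: 6.88
position: [499.1, -217.3, 72.5]
ee_rot: [-3.141, -0.0, 1.647]
wrist_force: [-0.1, 0.4, -0.3]
grip_width: -0.003
finger_force: 0.0
```

play_rows(deltas=[{"dx":0,"dy":0,"dz":0.001,"wx":0,"wy":0,"wz":0},{"dx":0,"dy":0,"dz":0,"wx":0,"wy":0,"wz":0}])

```text
time: 7.05
position: [499.2, -217.3, 71.7]
ee_rot: [-3.142, -0.0, 1.647]
wrist_force: [0.4, 0.8, -0.3]
grip_width: -0.001
finger_force: 0.0
```

play_rows(deltas=[{"dx":0,"dy":0,"dz":0.001,"wx":0,"wy":0,"wz":0},{"dx":0,"dy":0,"dz":0,"wx":0,"wy":0,"wz":0}])

```text
time: 7.22
position: [499.2, -217.3, 70.7]
ee_rot: [-3.142, -0.0, 1.647]
wrist_force: [0.1, -0.5, -0.1]
grip_width: -0.0
finger_force: 0.0
```

```bash
python3 - <<'E'
from h import *
T=T_tool();s=sensors.observe();print(s['position'],s['wrist_force'])
im,d=imaging.read_camera('scene');P=cloud('scene',d)
W0=np.load('/tmp/scene.npz');ch=(np.abs(d-W0['d'])>8)&(d>0)
n=ch&(np.hypot(P[...,0]-499,P[...,1]+217)<40)&(P[...,2]<110)
q=P[n];o=np.argsort(q[:,2]);print(len(q));print(q[o[:12]].round(1))
x,y,z=P[...,0],P[...,1],P[...,2]
m=(abs(x-502)<14)&(y<-205)&(y>-224)&(d>0)&(z<70)
cv2.imwrite('pics/p4.png',cv2.resize(im[170:270,350:450],(600,600),interpolation=cv2.INTER_CUBIC))
E
```

```text
[ 499.16867389 -217.30496716   70.74583974] [ 0.06018194 -0.51464653 -0.13089777]
114
[[ 493.6 -243.    -3.7]
 [ 460.7 -210.9   -2.6]
 [ 519.6 -242.9   -1.7]
 [ 471.6 -203.3   34.5]
 [ 493.6 -215.1   51. ]
 [ 493.7 -225.4   88.9]
 [ 491.6 -209.4   89.3]
 [ 492.3 -223.9   89.3]
 [ 491.8 -216.7   89.4]
 [ 492.2 -218.4   89.7]
 [ 492.2 -220.1   90.3]
 [ 491.6 -213.    90.5]]
```

View pics/p4.png

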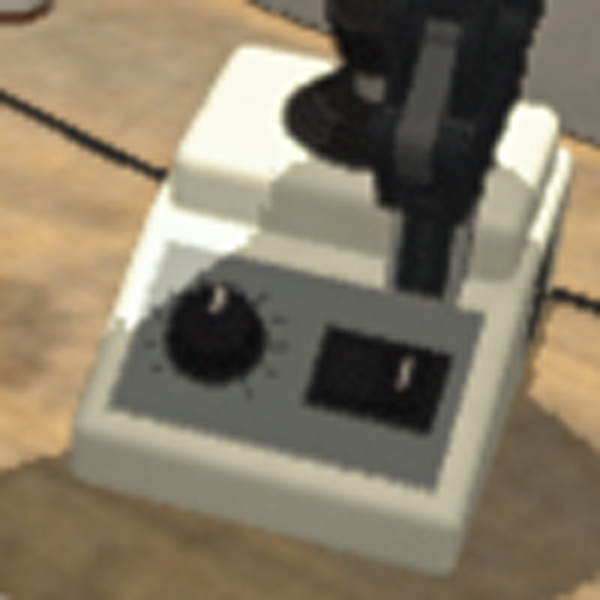

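The fingertips look about 17 mm higher than assumed, at roughly z = 89. I'll check the tip position in tool coordinates with the stored wrist depth.

```bash
python3 - <<'E'
from h import *
f=np.load('/tmp/w2.npz')
P=cloud('wrist',f['d'],np.eye(4))
for v in range(244,300,5):print(v,P[v,310].round(1),P[v,318].round(1),P[v,326].round(1))
im,d=imaging.read_camera('top');Q=cloud('top',d)
n=(np.hypot(Q[...,0]-499,Q[...,1]+217)<25);print(np.percentile(Q[n][:,2],[0,10,50,90]))
im,d=imaging.read_camera('scene');P=cloud('scene',d)
for v in range(205,228,2): print(v,[P[v,u].round().tolist() for u in (418,421,424)])
E
```

```text
244 [-83.3  -9.1 212.1] [-8.37e+01  2.00e-01  2.13e+02] [-82.6   9.4 210.3]
249 [ 10.8  -2.9 -27.7] [ 11.1   0.4 -28.6] [ 10.9   3.7 -27.9]
254 [ 10.9  -2.8 -33.3] [ 10.7   0.4 -32.8] [ 10.9   3.6 -33.3]
259 [ 11.   -2.7 -38.3] [ 10.6   0.4 -37.3] [ 10.4   3.6 -36.8]
264 [ 11.1  -2.6 -42.9] [ 11.    0.4 -42.8] [ 10.9   3.4 -42.5]
269 [ 10.6  -2.5 -46.1] [ 11.1   0.4 -47.1] [ 10.7   3.4 -46.2]
274 [ 10.7  -2.4 -50.2] [ 10.9   0.4 -50.7] [ 10.9   3.3 -50.6]
279 [ 10.8  -2.3 -54.1] [ 10.9   0.4 -54.3] [ 10.7   3.2 -54. ]
284 [ 10.6  -2.2 -57.3] [ 10.    0.4 -56.2] [ 10.4   3.1 -56.9]
289 [ 12.4  -2.1 -63.8] [  8.4   0.4 -56.7] [ 11.5   3.  -62.3]
294 [ 11.7  -2.  -65.8] [  6.1   0.4 -56. ] [ 12.6   2.9 -67.3]
299 [ 11.6  -2.  -68.5] [  4.8   0.4 -57.1] [ 11.1   2.9 -67.7]
[ 46.80658577 386.5381299  390.82979675 392.44885303]
205 [[468.0, -217.0, 137.0], [467.0, -222.0, 139.0], [462.0, -228.0, 144.0]]
207 [[484.0, -213.0, 121.0], [492.0, -217.0, 118.0], [483.0, -224.0, 125.0]]
209 [[484.0, -214.0, 118.0], [484.0, -219.0, 119.0], [487.0, -224.0, 119.0]]
211 [[486.0, -214.0, 112.0], [486.0, -219.0, 114.0], [485.0, -224.0, 116.0]]
213 [[484.0, -215.0, 109.0], [484.0, -220.0, 111.0], [486.0, -225.0, 112.0]]
215 [[486.0, -215.0, 103.0], [487.0, -220.0, 104.0], [488.0, -225.0, 105.0]]
217 [[484.0, -216.0, 101.0], [485.0, -221.0, 102.0], [493.0, -224.0, 98.0]]
219 [[490.0, -215.0, 92.0], [486.0, -221.0, 97.0], [491.0, -225.0, 95.0]]
221 [[527.0, -207.0, 60.0], [531.0, -212.0, 59.0], [491.0, -226.0, 91.0]]
223 [[523.0, -209.0, 58.0], [527.0, -214.0, 58.0], [528.0, -219.0, 59.0]]
225 [[520.0, -210.0, 57.0], [523.0, -215.0, 56.0], [524.0, -220.0, 57.0]]
227 [[518.0, -211.0, 53.0], [522.0, -216.0, 53.0], [520.0, -222.0, 56.0]]
```

Both cameras agree: the fingertips end about 22 mm *behind* the reported TCP, so contact should come at TCP z ≈ 40. I'll go down accordingly, using force feedback.

play_rows(deltas=[{"dx":-0.006,"dy":0,"dz":0.01,"wx":0,"wy":0,"wz":0},{"dx":0,"dy":0,"dz":0.008,"wx":0,"wy":0,"wz":0},{"dx":0,"dy":0,"dz":0.004,"wx":0,"wy":0,"wz":0},{"dx":0,"dy":0,"dz":0,"wx":0,"wy":0,"wz":0}])

```text
time: 7.7
position: [499.0, -223.1, 47.4]
ee_rot: [-3.14, -0.001, 1.646]
wrist_force: [-0.7, 0.0, 0.2]
grip_width: 0.005
finger_force: 0.0
```

play_rows(deltas=[{"dx":0,"dy":0,"dz":0.002,"wx":0,"wy":0,"wz":0},{"dx":0,"dy":0,"dz":0.002,"wx":0,"wy":0,"wz":0},{"dx":0,"dy":0,"dz":0,"wx":0,"wy":0,"wz":0}])

```text
time: 7.95
position: [499.6, -223.2, 44.6]
ee_rot: [-3.141, -0.0, 1.647]
wrist_force: [-0.3, 0.8, 0.0]
grip_width: 0.001
finger_force: 0.0
```

play_rows(deltas=[{"dx":0,"dy":0,"dz":0.002,"wx":0,"wy":0,"wz":0},{"dx":0,"dy":0,"dz":0,"wx":0,"wy":0,"wz":0}])

```text
time: 8.12
position: [499.6, -223.2, 42.8]
ee_rot: [3.142, -0.0, 1.647]
wrist_force: [0.6, -0.8, -0.5]
grip_width: -0.007
finger_force: 0.0
```

play_rows(deltas=[{"dx":0,"dy":0,"dz":0.002,"wx":0,"wy":0,"wz":0},{"dx":0,"dy":0,"dz":0,"wx":0,"wy":0,"wz":0}])

```text
time: 8.28
position: [499.8, -223.4, 40.9]
ee_rot: [3.141, 0.0, 1.647]
wrist_force: [0.4, -0.3, 2.1]
grip_width: 0.004
finger_force: 0.9
```

play_rows(deltas=[{"dx":0,"dy":0,"dz":0.002,"wx":0,"wy":0,"wz":0},{"dx":0,"dy":0,"dz":0,"wx":0,"wy":0,"wz":0}])

```text
time: 8.45
position: [500.1, -223.7, 39.1]
ee_rot: [3.141, 0.001, 1.647]
wrist_force: [0.5, -2.0, 3.9]
grip_width: 0.0
finger_force: 1.8
```

play_rows(deltas=[{"dx":0,"dy":0,"dz":0.001,"wx":0,"wy":0,"wz":0},{"dx":0,"dy":0,"dz":0,"wx":0,"wy":0,"wz":0}])

```text
time: 8.62
position: [499.9, -223.6, 38.1]
ee_rot: [3.141, 0.001, 1.647]
wrist_force: [-0.0, -2.4, 3.8]
grip_width: 0.001
finger_force: 1.9
```

Contact came at TCP z ≈ 41. I'll continue to the stop.

play_rows(deltas=[{"dx":0,"dy":0,"dz":0.002,"wx":0,"wy":0,"wz":0},{"dx":0,"dy":0,"dz":0,"wx":0,"wy":0,"wz":0}])

```text
time: 8.78
position: [499.9, -223.5, 36.0]
ee_rot: [3.141, 0.0, 1.647]
wrist_force: [-0.0, -0.9, 3.8]
grip_width: 0.006
finger_force: 1.8
```

play_rows(deltas=[{"dx":0,"dy":0,"dz":0.001,"wx":0,"wy":0,"wz":0},{"dx":0,"dy":0,"dz":0,"wx":0,"wy":0,"wz":0}])

```text
time: 8.95
position: [499.9, -223.5, 35.1]
ee_rot: [3.141, 0.0, 1.647]
wrist_force: [-0.1, -2.0, 6.6]
grip_width: 0.003
finger_force: 2.7
```

play_rows(deltas=[{"dx":0,"dy":0,"dz":0.001,"wx":0,"wy":0,"wz":0},{"dx":0,"dy":0,"dz":0,"wx":0,"wy":0,"wz":0}])

```text
time: 9.12
position: [500.1, -223.6, 34.6]
ee_rot: [3.14, 0.001, 1.647]
wrist_force: [-1.6, -1.3, 14.1]
grip_width: 0.0
finger_force: 6.4
```

The stop is reached: 6.5 mm of travel, then the force rises to 14 N. I'll lift and go above the vial.

play_rows(deltas=[{"dx":0,"dy":0,"dz":-0.03,"wx":0,"wy":0,"wz":0},{"dx":0,"dy":0,"dz":-0.04,"wx":0,"wy":0,"wz":0},{"dx":0,"dy":0,"dz":-0.04,"wx":0,"wy":0,"wz":0},{"dx":0,"dy":0,"dz":-0.03,"wx":0,"wy":0,"wz":0}])

```text
time: 9.45
position: [499.5, -223.1, 176.4]
ee_rot: [3.141, 0.0, 1.647]
wrist_force: [-0.1, 0.5, -0.2]
grip_width: -0.003
finger_force: 0.0
```

play_rows(deltas=[{"dx":0.0365,"dy":0.009,"dz":0,"wx":0,"wy":0,"wz":-0.0266},{"dx":0.0365,"dy":0.009,"dz":0,"wx":0,"wy":0,"wz":-0.0266},{"dx":0.0365,"dy":0.009,"dz":0,"wx":0,"wy":0,"wz":-0.0266},{"dx":0.0365,"dy":0.009,"dz":0,"wx":0,"wy":0,"wz":-0.0266},{"dx":0.0365,"dy":0.009,"dz":0,"wx":0,"wy":0,"wz":-0.0266},{"dx":0.0365,"dy":0.009,"dz":0,"wx":0,"wy":0,"wz":-0.0266},{"dx":0.0365,"dy":0.009,"dz":0,"wx":0,"wy":0,"wz":-0.0266},{"dx":0.0365,"dy":0.009,"dz":0,"wx":0,"wy":0,"wz":-0.0266},{"dx":0.0365,"dy":0.009,"dz":0,"wx":0,"wy":0,"wz":-0.0266},{"dx":0.0365,"dy":0.009,"dz":0,"wx":0,"wy":0,"wz":-0.0266}], gripper=0.1)

```text
time: 10.28
position: [516.1, 153.0, 173.5]
ee_rot: [-3.14, -0.0, 1.914]
wrist_force: [0.9, 0.3, 0.2]
grip_width: 0.549
finger_force: 0.0
```

play_rows(deltas=[{"dx":0,"dy":0,"dz":0,"wx":0,"wy":0,"wz":0}])

```text
time: 10.37
position: [515.6, 156.2, 173.5]
ee_rot: [-3.141, -0.001, 1.919]
wrist_force: [-1.1, -0.8, 0.1]
grip_width: 0.549
finger_force: 0.0
```

```bash
python3 - <<'E'
from h import *
T=T_tool();s=sensors.observe();print(s['time'],s['position'],s['ee_rot'],s['grip_width'])
im,d=imaging.read_camera('scene')
a=cv2.resize(im[190:265,355:455],(800,600)[:2],interpolation=cv2.INTER_CUBIC)
P=cloud('scene',d)
o=np.array([546.,-177]);c,sn=np.cos(.077),np.sin(.077)
for n,dd in [('before',np.load('/tmp/scene.npz')['d']),('after',d)]:
    Q=cloud('scene',dd);rel=Q[...,:2]-o;mx=rel[...,0]*c+rel[...,1]*sn;my=-rel[...,0]*sn+rel[...,1]*c
    h=(Q[...,2]-(67+(mx+10)*35/75))*.906
    for lo,hi in [(-40,-32),(-20,-12),(-55,-48)]:
        m=(mx>-58)&(mx<-42)&(my>lo)&(my<hi);print(n,lo,m.sum(),np.median(h[m]))
im,d=imaging.read_camera('wrist');P=cloud('wrist',d,np.eye(4))
m=(P[...,2]<0)&(P[...,2]>-80)&(abs(P[...,0])<25)&(abs(P[...,1])<40)&(d>0);print('tips',P[m].min(0),P[m].max(0))
b=cv2.resize(im[130:330,210:430],(660,600))
cv2.imwrite('pics/p5.png',np.hstack([cv2.resize(a,(400,300)),cv2.resize(b,(400,300))]))
E
```

```text
10.3667 [515.59014175 156.23520991 173.52324484] [-3.14079046e+00 -1.22277199e-03  1.91865921e+00] 0.5488116654552438
before -40 54 5.203462301106315
before -20 49 2.28422212270987
before -55 36 -2.744831388214199
after -40 42 2.2720497710606535
after -20 51 6.134711580943418
after -55 31 -3.022998007627805
tips [-11.884743   -39.99908516 -79.98122717] [ 14.0944839   39.99893358 -20.74197514]
```

View pics/p5.png

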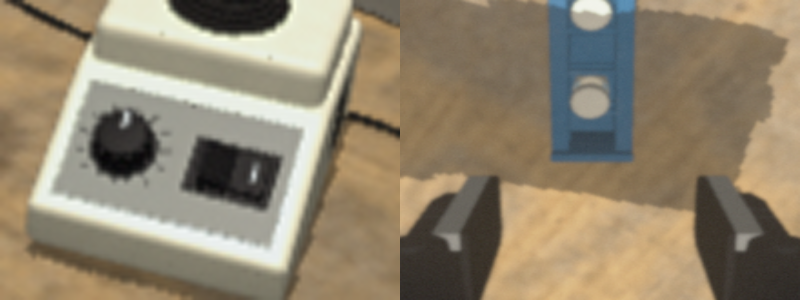

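The rocker is now over to the right: its left half stands up in the picture. The vial is at crop (590,97), between the fingers sideways. I'll line up, descend to just above the cap and check.

play_rows(deltas=[{"dx":-0.003,"dy":-0.004,"dz":0.03,"wx":0,"wy":0,"wz":0},{"dx":0,"dy":0,"dz":0.035,"wx":0,"wy":0,"wz":0},{"dx":0,"dy":0,"dz":0.03,"wx":0,"wy":0,"wz":0},{"dx":0,"dy":0,"dz":0.01,"wx":0,"wy":0,"wz":0},{"dx":0,"dy":0,"dz":0,"wx":0,"wy":0,"wz":0},{"dx":0,"dy":0,"dz":0,"wx":0,"wy":0,"wz":0}])

```text
time: 10.97
position: [514.5, 146.3, 69.4]
ee_rot: [-3.141, -0.0, 1.912]
wrist_force: [0.2, 0.2, 0.1]
grip_width: 0.553
finger_force: 0.0
```

```bash
python3 - <<'E'
from h import *
T=T_tool();s=sensors.observe();print(s['time'],s['position'],s['ee_rot'],s['grip_width'])
im,d=imaging.read_camera('wrist');cv2.imwrite('pics/w6.png',im);P=cloud('wrist',d,T)
m=((d>0)&(np.hypot(P[...,0]-513,P[...,1]-152)<25)&(P[...,2]>62)&(P[...,2]<76)).astype(np.uint8)
k,l,st,c=cv2.connectedComponentsWithStats(m)
for i in range(1,k):
    q=P[l==i]
    if len(q)>60:
        t=q[q[:,2]>67];print('cap',len(q),c[i].round(),np.median(t,0).round(1),t.min(0).round(1),t.max(0).round(1),cv2.minEnclosingCircle(t[:,:2].astype(np.float32)))
Q=cloud('wrist',d,np.eye(4))
for u in range(150,500,10):
    col=[(v,Q[v,u].round().tolist()) for v in range(200,330,4) if abs(Q[v,u,0])<13 and -75<Q[v,u,2]<-10 and d[v,u]>0]
    if col: print(u,col[:2])
E
```

```text
10.9667 [514.54283417 146.32224112  69.3792551 ] [-3.14120669e+00 -1.53268479e-04  1.91168069e+00] 0.5530059689658584
cap 998 [319. 234.] [513.1 152.5  70.1] [504.8 143.4  67. ] [521.8 160.8  72.1] ((513.2867431640625, 152.0350341796875), 8.764333724975586)
150 [(296, [12.0, -51.0, -67.0]), (308, [12.0, -47.0, -75.0])]
160 [(296, [11.0, -48.0, -67.0]), (300, [12.0, -46.0, -70.0])]
170 [(300, [12.0, -43.0, -71.0]), (304, [11.0, -43.0, -71.0])]
180 [(308, [7.0, -43.0, -66.0]), (312, [6.0, -42.0, -68.0])]
190 [(304, [7.0, -40.0, -64.0]), (308, [7.0, -40.0, -66.0])]
200 [(292, [12.0, -36.0, -65.0]), (296, [11.0, -36.0, -67.0])]
210 [(288, [12.0, -34.0, -62.0]), (296, [13.0, -32.0, -69.0])]
220 [(276, [6.0, -36.0, -44.0]), (280, [6.0, -36.0, -47.0])]
230 [(264, [6.0, -35.0, -33.0]), (268, [7.0, -34.0, -37.0])]
240 [(260, [6.0, -32.0, -29.0]), (264, [11.0, -29.0, -42.0])]
250 [(248, [11.0, -28.0, -27.0]), (252, [11.0, -27.0, -31.0])]
260 [(248, [10.0, -24.0, -26.0]), (252, [11.0, -23.0, -31.0])]
380 [(248, [11.0, 26.0, -27.0]), (252, [11.0, 26.0, -31.0])]
390 [(248, [11.0, 30.0, -27.0]), (252, [11.0, 30.0, -31.0])]
400 [(260, [7.0, 34.0, -31.0]), (264, [7.0, 33.0, -34.0])]
410 [(264, [6.0, 38.0, -33.0]), (268, [7.0, 36.0, -37.0])]
420 [(280, [7.0, 37.0, -48.0]), (284, [7.0, 36.0, -51.0])]
430 [(288, [12.0, 36.0, -62.0]), (292, [12.0, 35.0, -65.0])]
440 [(296, [12.0, 38.0, -67.0]), (300, [11.0, 37.0, -69.0])]
450 [(308, [7.0, 42.0, -66.0]), (312, [7.0, 41.0, -68.0])]
460 [(308, [7.0, 45.0, -66.0]), (312, [7.0, 43.0, -69.0])]
470 [(300, [12.0, 46.0, -69.0]), (304, [12.0, 45.0, -72.0])]
480 [(296, [11.0, 50.0, -67.0]), (300, [13.0, 48.0, -72.0])]
490 [(300, [13.0, 51.0, -72.0]), (308, [12.0, 49.0, -75.0])]
```

View pics/w6.png

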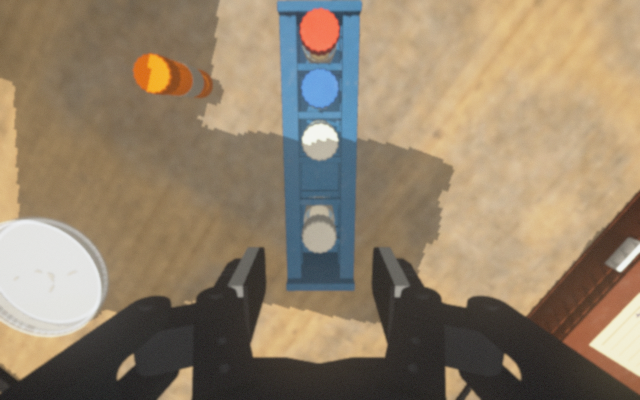

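The cap is centred at (319,230), aligned with the finger gap. I'll move 6 mm along tool x and 40 mm down, then close.

play_rows(deltas=[{"dx":0.006,"dy":0.0008,"dz":0,"wx":0,"wy":0,"wz":0},{"dx":0,"dy":0,"dz":0.02,"wx":0,"wy":0,"wz":0},{"dx":0,"dy":0,"dz":0.015,"wx":0,"wy":0,"wz":0},{"dx":0,"dy":0,"dz":0.005,"wx":0,"wy":0,"wz":0},{"dx":0,"dy":0,"dz":0,"wx":0,"wy":0,"wz":0},{"dx":0,"dy":0,"dz":0,"wx":0,"wy":0,"wz":0}])

```text
time: 11.52
position: [513.3, 153.2, 29.8]
ee_rot: [3.141, 0.0, 1.913]
wrist_force: [-0.0, -1.1, 0.2]
grip_width: 0.549
finger_force: 0.0
```

play_rows(deltas=[{"dx":0,"dy":0,"dz":0,"wx":0,"wy":0,"wz":0},{"dx":0,"dy":0,"dz":0,"wx":0,"wy":0,"wz":0},{"dx":0,"dy":0,"dz":0,"wx":0,"wy":0,"wz":0},{"dx":0,"dy":0,"dz":0,"wx":0,"wy":0,"wz":0},{"dx":0,"dy":0,"dz":0,"wx":0,"wy":0,"wz":0},{"dx":0,"dy":0,"dz":0,"wx":0,"wy":0,"wz":0}], gripper=-1, squeeze=40)

```text
time: 12.02
position: [513.2, 152.9, 29.8]
ee_rot: [3.14, 0.0, 1.913]
wrist_force: [-1.2, -0.7, 7.2]
grip_width: 0.189
finger_force: 38.8
```

play_rows(deltas=[{"dx":0,"dy":0,"dz":-0.008,"wx":0,"wy":0,"wz":0},{"dx":0,"dy":0,"dz":-0.012,"wx":0,"wy":0,"wz":0},{"dx":0,"dy":0,"dz":-0.015,"wx":0,"wy":0,"wz":0},{"dx":0,"dy":0,"dz":-0.015,"wx":0,"wy":0,"wz":0},{"dx":0,"dy":0,"dz":-0.03,"wx":0,"wy":0,"wz":0},{"dx":0,"dy":0,"dz":-0.04,"wx":0,"wy":0,"wz":0},{"dx":0,"dy":0,"dz":-0.035,"wx":0,"wy":0,"wz":0},{"dx":0,"dy":0,"dz":0,"wx":0,"wy":0,"wz":0},{"dx":0,"dy":0,"dz":0,"wx":0,"wy":0,"wz":0}])

```text
time: 12.77
position: [513.5, 153.0, 186.3]
ee_rot: [3.137, 0.001, 1.913]
wrist_force: [0.1, 0.1, 0.0]
grip_width: 0.185
finger_force: 39.2
```

```bash
python3 - <<'E'
from h import *
T=T_tool();s=sensors.observe();print(s['time'],s['position'],s['ee_rot'],s['grip_width'],s['wrist_force'],s['finger_force'])
for n in ['scene']:
    im,d=imaging.read_camera(n);P=cloud(n,d)
    p=s['position'];m=(d>0)&(np.hypot(P[...,0]-p[0],P[...,1]-p[1])<16)&(P[...,2]>110)&(P[...,2]<200)
    q=P[m]
    for lo in range(110,200,8):
        t=q[(q[:,2]>=lo)&(q[:,2]<lo+8)]
        if len(t)>2: print(lo,len(t),t.mean(0).round(1),np.ptp(t[:,1]).round(1))
    v,u=np.nonzero(m);v0,u0=int(v.mean()),int(u.mean())
    cv2.imwrite('pics/p7.png',cv2.resize(im[max(0,v0-60):v0+70,max(0,u0-80):u0+80],(640,520),interpolation=cv2.INTER_CUBIC))
E
```

```text
12.7667 [513.45225093 153.00224832 186.27818035] [3.13716080e+00 6.84541190e-04 1.91283138e+00] 0.1851649329207034 [0.11361799 0.13807705 0.02717473] 39.1697209328413
158 19 [506.6 148.6 163.6] 13.1
166 30 [507.2 149.  170.4] 14.8
174 33 [506.9 149.3 178.2] 14.4
182 29 [507.2 148.7 186.2] 13.2
190 33 [507.1 149.5 194. ] 16.0
198 9 [506.4 149.8 199.1] 12.6
```

View pics/p7.png

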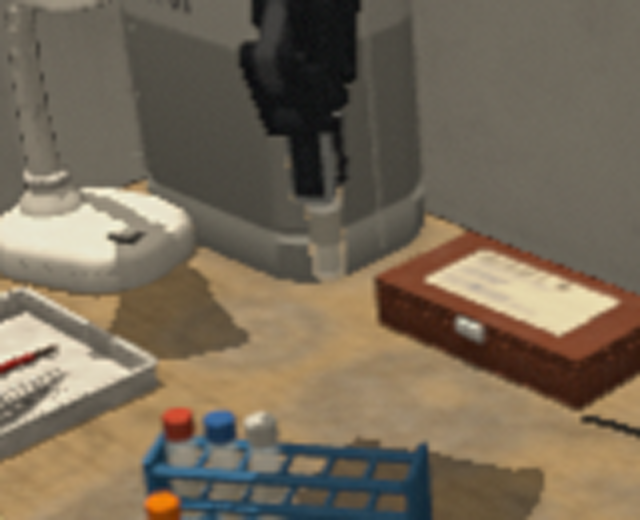

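The vial is held upright and the other three are still in the rack. Next, carry it over the cup.

play_rows(deltas=[{"dx":-0.0332,"dy":-0.0042,"dz":0,"wx":0,"wy":0,"wz":0},{"dx":-0.0332,"dy":-0.0042,"dz":0,"wx":0,"wy":0,"wz":0},{"dx":-0.0332,"dy":-0.0042,"dz":0,"wx":0,"wy":0,"wz":0},{"dx":-0.0332,"dy":-0.0042,"dz":0,"wx":0,"wy":0,"wz":0},{"dx":-0.0332,"dy":-0.0042,"dz":0,"wx":0,"wy":0,"wz":0},{"dx":-0.0332,"dy":-0.0042,"dz":0,"wx":0,"wy":0,"wz":0},{"dx":-0.0332,"dy":-0.0042,"dz":0,"wx":0,"wy":0,"wz":0},{"dx":-0.0332,"dy":-0.0042,"dz":0,"wx":0,"wy":0,"wz":0},{"dx":-0.0332,"dy":-0.0042,"dz":0,"wx":0,"wy":0,"wz":0},{"dx":-0.0332,"dy":-0.0042,"dz":0,"wx":0,"wy":0,"wz":0}])

```text
time: 13.65
position: [584.1, -175.5, 182.3]
ee_rot: [-3.14, -0.002, 1.913]
wrist_force: [-0.5, 1.0, -0.9]
grip_width: 0.188
finger_force: 39.2
```

play_rows(deltas=[{"dx":0,"dy":0,"dz":0,"wx":0,"wy":0,"wz":0},{"dx":0,"dy":0,"dz":0,"wx":0,"wy":0,"wz":0},{"dx":0,"dy":0,"dz":0,"wx":0,"wy":0,"wz":0}])

```text
time: 13.9
position: [583.9, -173.6, 182.5]
ee_rot: [-3.14, -0.002, 1.912]
wrist_force: [0.0, 0.5, 0.2]
grip_width: 0.189
finger_force: 39.2
```

```bash
python3 - <<'E'
from h import *
T=T_tool();s=sensors.observe();p=s['position'];print(s['time'],p,s['ee_rot'],s['wrist_force'])
im,d=imaging.read_camera('scene');P=cloud('scene',d);x,y,z=P[...,0],P[...,1],P[...,2]
for nm,lo,hi in [('vial',164,178),('rim',126,136)]:
    m=(d>0)&(np.hypot(x-585,y+174)<26)&(z>lo)&(z<hi);q=P[m];print(nm,m.sum(),q.min(0).round(1),q.max(0).round(1),q.mean(0).round(1))
im,d=imaging.read_camera('wrist');P=cloud('wrist',d,T);x,y,z=P[...,0],P[...,1],P[...,2]
m=(d>0)&(np.hypot(x-585,y+174)<26)&(z>126)&(z<137);q=P[m];print('wrim',m.sum(),q.min(0).round(1),q.max(0).round(1),cv2.minEnclosingCircle(q[:,:2].astype(np.float32)))
E
```

```text
13.9 [ 583.94946981 -173.56796713  182.52242077] [-3.13976336e+00 -2.02350263e-03  1.91226938e+00] [0.04554659 0.47757391 0.16955832]
vial 61 [ 573.4 -182.8  164.1] [ 584.8 -165.7  177.9] [ 576.8 -175.5  170.6]
rim 141 [ 561.9 -194.   126.1] [ 605.5 -153.9  132.5] [ 584.  -173.2  129.4]
wrim 1214 [ 565.3 -193.5  126. ] [ 606.  -153.9  133.1] ((585.7490844726562, -174.40306091308594), 20.536060333251953)
```

play_rows(deltas=[{"dx":-0.0004,"dy":0.0016,"dz":0,"wx":0,"wy":0,"wz":0},{"dx":0,"dy":0,"dz":0.012,"wx":0,"wy":0,"wz":0},{"dx":0,"dy":0,"dz":0.012,"wx":0,"wy":0,"wz":0},{"dx":0,"dy":0,"dz":0.009,"wx":0,"wy":0,"wz":0},{"dx":0,"dy":0,"dz":0,"wx":0,"wy":0,"wz":0},{"dx":0,"dy":0,"dz":0,"wx":0,"wy":0,"wz":0}])

```text
time: 14.5
position: [586.3, -173.3, 150.7]
ee_rot: [-3.141, -0.001, 1.913]
wrist_force: [0.5, -0.9, 0.5]
grip_width: 0.193
finger_force: 39.2
```

play_rows(deltas=[{"dx":0,"dy":0,"dz":0.002,"wx":0,"wy":0,"wz":0},{"dx":0,"dy":0,"dz":0.002,"wx":0,"wy":0,"wz":0},{"dx":0,"dy":0,"dz":0,"wx":0,"wy":0,"wz":0},{"dx":0,"dy":0,"dz":0,"wx":0,"wy":0,"wz":0}])

```text
time: 14.83
position: [586.4, -173.8, 147.1]
ee_rot: [3.141, 0.0, 1.913]
wrist_force: [0.2, 0.6, -0.9]
grip_width: 0.188
finger_force: 39.2
```

play_rows(deltas=[{"dx":0,"dy":0,"dz":0.001,"wx":0,"wy":0,"wz":0},{"dx":0,"dy":0,"dz":0.001,"wx":0,"wy":0,"wz":0},{"dx":0,"dy":0,"dz":0,"wx":0,"wy":0,"wz":0},{"dx":0,"dy":0,"dz":0,"wx":0,"wy":0,"wz":0}])

```text
time: 15.17
position: [586.3, -173.8, 144.9]
ee_rot: [-3.142, -0.0, 1.913]
wrist_force: [0.8, -0.6, 0.1]
grip_width: 0.189
finger_force: 39.2
```

play_rows(deltas=[{"dx":0.0002,"dy":-0.0006,"dz":0.001,"wx":0,"wy":0,"wz":0},{"dx":0,"dy":0,"dz":0.001,"wx":0,"wy":0,"wz":0},{"dx":0,"dy":0,"dz":0,"wx":0,"wy":0,"wz":0},{"dx":0,"dy":0,"dz":0,"wx":0,"wy":0,"wz":0}])

```text
time: 15.5
position: [585.7, -173.8, 142.9]
ee_rot: [3.142, -0.0, 1.913]
wrist_force: [-0.3, -0.6, 0.7]
grip_width: 0.187
finger_force: 39.3
```

play_rows(deltas=[{"dx":0,"dy":0,"dz":0.001,"wx":0,"wy":0,"wz":0},{"dx":0,"dy":0,"dz":0,"wx":0,"wy":0,"wz":0},{"dx":0,"dy":0,"dz":0,"wx":0,"wy":0,"wz":0}])

```text
time: 15.75
position: [585.7, -173.9, 142.0]
ee_rot: [3.141, 0.0, 1.913]
wrist_force: [-1.4, -0.5, 3.5]
grip_width: 0.186
finger_force: 39.4
```

play_rows(deltas=[{"dx":0,"dy":0,"dz":0.001,"wx":0,"wy":0,"wz":0},{"dx":0,"dy":0,"dz":0,"wx":0,"wy":0,"wz":0},{"dx":0,"dy":0,"dz":0,"wx":0,"wy":0,"wz":0}])

```text
time: 16.0
position: [585.7, -173.9, 140.9]
ee_rot: [3.142, -0.0, 1.913]
wrist_force: [-1.9, -1.3, 3.6]
grip_width: 0.19
finger_force: 39.5
```

play_rows(deltas=[{"dx":0,"dy":0,"dz":0.001,"wx":0,"wy":0,"wz":0},{"dx":0,"dy":0,"dz":0,"wx":0,"wy":0,"wz":0},{"dx":0,"dy":0,"dz":0,"wx":0,"wy":0,"wz":0}])

```text
time: 16.25
position: [585.7, -173.8, 139.9]
ee_rot: [3.141, -0.0, 1.913]
wrist_force: [-0.3, -0.3, 4.2]
grip_width: 0.184
finger_force: 39.6
```

Contact came at about 142.8 and the force follows the spring law, so go 2 mm more for 5 mm of travel.

play_rows(deltas=[{"dx":0,"dy":0,"dz":0.001,"wx":0,"wy":0,"wz":0},{"dx":0,"dy":0,"dz":0.001,"wx":0,"wy":0,"wz":0},{"dx":0,"dy":0,"dz":0,"wx":0,"wy":0,"wz":0},{"dx":0,"dy":0,"dz":0,"wx":0,"wy":0,"wz":0}])

```text
time: 16.58
position: [585.7, -173.9, 137.9]
ee_rot: [3.141, 0.0, 1.913]
wrist_force: [-1.2, -0.9, 5.8]
grip_width: 0.188
finger_force: 39.7
```

```bash
python3 - <<'E'
from h import *
F=[]
for i in range(4):
    im,d=imaging.read_camera('scene');s=sensors.observe();F.append(np.r_[s['wrist_force'],s['position'][2]])
print(np.mean(F,0),s['time'],s['ft_torque'])
im,d=imaging.read_camera('scene');P=cloud('scene',d);x,y,z=P[...,0],P[...,1],P[...,2]
m=(d>0)&(np.hypot(x-584,y+174)<23)&(z>112)&(z<150)
for nm,dd in [('before',np.load('/tmp/scene.npz')['d']),('now',d)]:
    Q=cloud('scene',dd); a=(np.hypot(np.hypot(Q[...,0]-583,Q[...,1]+173.5)-19,0)<2.5)&(Q[...,2]>105)&(Q[...,2]<140)&(dd>0);print(nm,a.sum(),np.percentile(Q[a][:,2],[50,80,95]))
cv2.imwrite('pics/p8.png',cv2.resize(im[110:260,340:480],(560,600),interpolation=cv2.INTER_CUBIC))
E
```

```text
[-1.80388415e+00 -8.46684661e-02  5.09843649e+00  1.37937496e+02] 16.7833 [-0.06315706  0.26492065 -0.01719609]
before 128 [129.80586458 130.92792046 131.48877468]
now 110 [124.81310035 125.95463568 126.95078859]
```

View pics/p8.png

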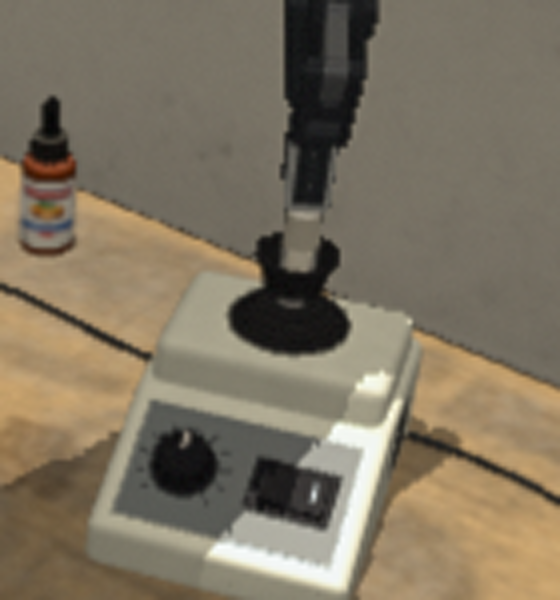

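The vial stands upright in the cup at (300,240), and the rim has dropped by 5.0 mm. The rocker is over to the right. I'll hold here for more than 4 s.

play_rows(deltas=[{"dx":0,"dy":0,"dz":0,"wx":0,"wy":0,"wz":0},{"dx":0,"dy":0,"dz":0,"wx":0,"wy":0,"wz":0},{"dx":0,"dy":0,"dz":0,"wx":0,"wy":0,"wz":0},{"dx":0,"dy":0,"dz":0,"wx":0,"wy":0,"wz":0},{"dx":0,"dy":0,"dz":0,"wx":0,"wy":0,"wz":0},{"dx":0,"dy":0,"dz":0,"wx":0,"wy":0,"wz":0},{"dx":0,"dy":0,"dz":0,"wx":0,"wy":0,"wz":0},{"dx":0,"dy":0,"dz":0,"wx":0,"wy":0,"wz":0},{"dx":0,"dy":0,"dz":0,"wx":0,"wy":0,"wz":0},{"dx":0,"dy":0,"dz":0,"wx":0,"wy":0,"wz":0}])

```text
time: 17.67
position: [585.7, -173.9, 137.9]
ee_rot: [3.141, -0.0, 1.913]
wrist_force: [-0.7, -0.3, 5.0]
grip_width: 0.187
finger_force: 39.7
```

play_rows(deltas=[{"dx":0,"dy":0,"dz":0,"wx":0,"wy":0,"wz":0},{"dx":0,"dy":0,"dz":0,"wx":0,"wy":0,"wz":0},{"dx":0,"dy":0,"dz":0,"wx":0,"wy":0,"wz":0},{"dx":0,"dy":0,"dz":0,"wx":0,"wy":0,"wz":0},{"dx":0,"dy":0,"dz":0,"wx":0,"wy":0,"wz":0},{"dx":0,"dy":0,"dz":0,"wx":0,"wy":0,"wz":0},{"dx":0,"dy":0,"dz":0,"wx":0,"wy":0,"wz":0},{"dx":0,"dy":0,"dz":0,"wx":0,"wy":0,"wz":0},{"dx":0,"dy":0,"dz":0,"wx":0,"wy":0,"wz":0},{"dx":0,"dy":0,"dz":0,"wx":0,"wy":0,"wz":0}])

```text
time: 18.5
position: [585.7, -173.9, 138.0]
ee_rot: [3.141, 0.0, 1.913]
wrist_force: [-1.4, -0.2, 4.9]
grip_width: 0.184
finger_force: 39.7
```

play_rows(deltas=[{"dx":0,"dy":0,"dz":0,"wx":0,"wy":0,"wz":0},{"dx":0,"dy":0,"dz":0,"wx":0,"wy":0,"wz":0},{"dx":0,"dy":0,"dz":0,"wx":0,"wy":0,"wz":0},{"dx":0,"dy":0,"dz":0,"wx":0,"wy":0,"wz":0},{"dx":0,"dy":0,"dz":0,"wx":0,"wy":0,"wz":0},{"dx":0,"dy":0,"dz":0,"wx":0,"wy":0,"wz":0},{"dx":0,"dy":0,"dz":0,"wx":0,"wy":0,"wz":0},{"dx":0,"dy":0,"dz":0,"wx":0,"wy":0,"wz":0},{"dx":0,"dy":0,"dz":0,"wx":0,"wy":0,"wz":0},{"dx":0,"dy":0,"dz":0,"wx":0,"wy":0,"wz":0}])

```text
time: 19.33
position: [585.7, -173.9, 137.9]
ee_rot: [3.141, 0.0, 1.913]
wrist_force: [-1.8, -0.4, 5.2]
grip_width: 0.184
finger_force: 39.7
```

play_rows(deltas=[{"dx":0,"dy":0,"dz":0,"wx":0,"wy":0,"wz":0},{"dx":0,"dy":0,"dz":0,"wx":0,"wy":0,"wz":0},{"dx":0,"dy":0,"dz":0,"wx":0,"wy":0,"wz":0},{"dx":0,"dy":0,"dz":0,"wx":0,"wy":0,"wz":0},{"dx":0,"dy":0,"dz":0,"wx":0,"wy":0,"wz":0},{"dx":0,"dy":0,"dz":0,"wx":0,"wy":0,"wz":0},{"dx":0,"dy":0,"dz":0,"wx":0,"wy":0,"wz":0},{"dx":0,"dy":0,"dz":0,"wx":0,"wy":0,"wz":0},{"dx":0,"dy":0,"dz":0,"wx":0,"wy":0,"wz":0},{"dx":0,"dy":0,"dz":0,"wx":0,"wy":0,"wz":0}])

```text
time: 20.17
position: [585.7, -173.9, 137.9]
ee_rot: [3.141, 0.0, 1.913]
wrist_force: [-1.9, 0.5, 6.3]
grip_width: 0.188
finger_force: 39.7
```

play_rows(deltas=[{"dx":0,"dy":0,"dz":0,"wx":0,"wy":0,"wz":0},{"dx":0,"dy":0,"dz":0,"wx":0,"wy":0,"wz":0},{"dx":0,"dy":0,"dz":0,"wx":0,"wy":0,"wz":0},{"dx":0,"dy":0,"dz":0,"wx":0,"wy":0,"wz":0},{"dx":0,"dy":0,"dz":0,"wx":0,"wy":0,"wz":0},{"dx":0,"dy":0,"dz":0,"wx":0,"wy":0,"wz":0},{"dx":0,"dy":0,"dz":0,"wx":0,"wy":0,"wz":0},{"dx":0,"dy":0,"dz":0,"wx":0,"wy":0,"wz":0},{"dx":0,"dy":0,"dz":0,"wx":0,"wy":0,"wz":0},{"dx":0,"dy":0,"dz":0,"wx":0,"wy":0,"wz":0}])

```text
time: 21.0
position: [585.7, -173.9, 138.0]
ee_rot: [3.141, 0.0, 1.913]
wrist_force: [-1.7, -0.8, 5.0]
grip_width: 0.185
finger_force: 39.7
```

```bash
python3 -c "
from bench import finish_job
print(finish_job())"
```

```text
the job is handed in; nothing more can be done
None
```

I handed the job in at about 21 s: the rocker is over to its right-hand side, and the vial is upright in the cup. It is still gripped and pressing the cup down about 5 mm, held there for more than 4 s, with the other three vials left in the rack.

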